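Clamp an RF module in the test fixture with the ball knob

ROBOT

A 7-joint arm with a two-finger parallel gripper is mounted at the origin on the work surface. World frame = base frame: x ahead of the robot, y to its left, z up, the work surface at z = 0. Lengths are in m, angles in rad, forces in N, time in s.
With the tool pointing down it reaches from about 0.4 to 0.85 m from the base axis. Payload 10.4 kg.
Tool frame: the origin (TCP) lies midway between the tips of the shut fingers; the grasp point (between the pads) lies 19 mm behind it; z points along the fingers, y is the direction in which the jaws open and shut (so a half turn about z gives the same grasp; the last joint's range is limited). The gripper opens to 85 mm and grips with 20 to 120 N. Pads are 22 mm wide; open, the fingers measure 114 mm over their backs; the gripper's body (76 mm by 85 mm) begins 54 mm behind the grasp point. The pads swing forward as they close: fully open they stand 13 mm farther back than shut.
Start: joints at [-0.023, 0.332, -0.065, 1.46, 0.022, 1.35, -0.088], TCP at [0.625, 0, 0.231] pointing down, gripper open.
Joint ranges: [-2.6, 2.6], [-0.5, 2.12], [-1.47, 1.34], [0.16, 2.42], [-1.27, 4.41], [0.06, 2.06], [-2.6, 2.6]. Speed limits (rad/s): [2.22, 2.22, 2.79, 2.79, 3.14, 3.14, 3.14].

INTERFACE

Orientations are given as a unit quaternion [x, y, z, w].
In Python, from bench import bot gives the robot as it stands. The module is installed in compiled form; this text tells all that it offers.
- The arm moves only by the tool play_rows, never from a script. Its argument "targets" is a list that holds one entry, the list of rows, each a list of 7 numbers: the gripper's target within -1 to 1 (shut at 1, half-way at 0, fully open at -1), then the shift along the tool's x, y, z each as a share of 25 mm, from -1 to 1, then the turn, a rotation vector about the tool's x, y, z each as a share of 0.08 rad, from -1 to 1. In form: [[[jaw, tx, ty, tz, rx, ry, rz], ...]]. A call has 1 to 5 rows; each row shifts and turns the commanded pose from where the row before left it, along the tool's axes as they then stand; what a row does not reach is not made up. A row lasts 1/10 s, in which the tool goes at most 50 mm and 8.59 degrees, less where a joint would pass 70% of its speed; a pose out of reach is approached as far as the arm can. A call with a number of a shift or a turn outside -1 to 1 is refused whole. A call with a gripper value outside its range is refused whole. The fingers move at their own pace and stop on an object; "newtons" is the grip in N (left out, the last holds). Time passes only in rows, so rows that do not move let the fingers close. It gives the time, the measured TCP pose, the force and the opening at its end, in the units of the state.
- bot.get_state(): the state, without advancing time (a new reading comes with each control period).
- bot.read_camera(name): name is "scene" or "side" or "wrist"; returns a dict with "color" (480x640x3 uint8, red, green, blue), "fx", "fy", "cx", "cy" (pixels), "xyz" and "orientation" of the camera in the world. Camera axes: x right, y up, looking along -z (the intrinsics and any distortion apply to the point x, -y, -z); pixel columns grow to the right and rows downward; lengths in m; the calibration is good to about 2 mm. A picture is of the moment at which its call begins. There is no depth.
- bot.finish_job(): hands the job in, once; it reports no verdict.
The state is a dict: "t": time; "q": joint angles; "dq": joint speeds; "joint_efforts": joint torques, N m; "eef_pos": TCP position; "eef_rot": TCP orientation; "wrist_force": force on the tool from outside, world axes, zero at the start; "moment": the same for the moment, N m; "grip_width": finger opening in m.
Only numpy, scipy, OpenCV 4.12 (cv2) and the standard library are available. Lean on these libraries where they do the work, as an engineer would, in place of code of your own. Each camera call takes 0.05 s, during which the arm holds its last target. There are 200 camera calls.

TASK

Lay the flat metal RF module down in the slot of the test fixture, between the two low rails, and let go of it. Then turn the ball knob clockwise (seen from above) so that its cam pushes the module up against the sprung contact and stays clamped there on its own with about 8 newtons; never let the cam press with more than 16 newtons. Leave the flask, the screwdriver and the adapter box where they are.

Things in the scene. Friction and masses are not known exactly. Their poses are not given: they have to be found in the camera images.
- fixture: Aluminium base plate fixed to the bench, 150 mm (x) by 262 mm (y, from -140 to +122 mm), 12 mm thick; origin on its underside, z up. On it two low dark steel rails run along y (y = -40 to +60 mm, inner faces at x = -25 and +25 mm, 10 mm high above the plate); between them is the 50 mm wide slot. The clamp's spindle stands at x = 0, y = -70 mm.
- slot (a point): Middle of the free slot on the plate's top (12 mm above the bench): put the centre of the module's underside here, its length along y. Axes as the fixture's. With the cam at its start the module has at least 7 mm of free way along y either way from here, and 3 mm to each rail.
- stop (a point): Nominal face of the sprung contact (fixture y = 63 mm, 30 mm above the bench): a brass bar 36 mm wide before a grey block (62 mm wide, 34 mm high over the plate) at the slot's +y end. Spring 2.5 N per mm, no preload, 13 mm travel. The block is shimmed up to 5 mm either way along y in each set-up; this is NOT in the reading, so the contact must be felt.
- module: RF module: loose flat aluminium box with grey lid, 44 mm (x) by 90 mm (y, length) by 36 mm tall (fingers bear on the lower 34 mm), about 0.22 kg (varies); origin at the centre of its underside. Both ends are alike, either may face the contact. Take it from above across its 44 mm width, by its upper half, fingertips above the rails.
- cam: The clamp: steel eccentric disc (radius 40 mm, centre 18 mm off the spindle at this frame's y = -18 mm, 12 to 26 mm above the plate) and ball knob in one piece. Origin on the spindle axis at the plate's top, z up. Angle 0: axes parallel to the fixture's; grows clockwise from above, starts at -0.2 to 0.35, ends at 2.7 rad. At angle a it reaches 40 - 18 cos(a) mm towards the slot.
- spindle (a point): Spindle axis at the plate's top. The clamp turns with a steady 0.28 N m of friction and stays where left, also under load. The module meets the contact at 1.4 to 2.1 rad; each further 0.1 rad adds about 4 N. Each newton adds about 0.02 N m while turning on, 0.012 when read at rest after easing back 0.02 rad (so friction always acts alike); compare with readings before contact.
- ball (a point): Centre of the ball knob: smooth, slippery black ball 45 mm across (friction about 0.25), unmarked, on a 14 mm stem on the spindle axis, 84 mm above the bench. It is keyed to the stem but sprung: 4 to 8 N push it down up to 22 mm, so a grip above its middle makes it duck away. Grip it level with this point, across its widest part, with 50 N or more, in any direction. The module's top is 48 mm, the disc's 38 mm above the bench.
- flask: Bystander: white flask with a narrow neck, 64 mm across, 190 mm tall, origin at its foot.
- screwdriver: Bystander: a black-handled screwdriver lying on the bench, origin at the middle of its underside.
- adapter_box: Bystander: closed grey plastic box, 70 x 90 x 35 mm, origin at the centre of its underside.
There are look-alikes about, which are no part of the job. What is shaped like the module but blue is not meant.

How it is judged:
On the way, in this order (a step that is already met when the one before it is completed fails the run):
1. the module lies flat in the slot between the rails, let go (x of module in the frame of fixture between -0.008 and 0.008 m and z of module in the frame of fixture between 0.009 and 0.015 m and y of module in the frame of fixture between -0.012 and 0.03 m and angle between the y axis of module and the y axis of fixture, either way round below 0.12 rad and contact force between the fingers and module below 0.1 N and linear speed of module below 0.02 m/s), for 0.2 s.
2. the cam presses the module against the sprung contact (contact force between cam and module above 3.5 N), for 0.2 s.
At the end, for the whole second after the job is handed in: The module lies flat in the slot (within 8 mm of its midline, lengthwise within 0.12 rad of it), at rest; the cam, left alone, presses on it with 3.5 to 13 N (aim: 8 N) against the sprung contact; nothing is held (x of module in the frame of fixture between -0.008 and 0.008 m and z of module in the frame of fixture between 0.009 and 0.015 m and y of module in the frame of fixture between -0.012 and 0.03 m and angle between the y axis of module and the y axis of fixture, either way round below 0.12 rad and contact force between cam and module between 3.5 and 13 N and linear speed of module below 0.01 m/s and contact force between the fingers and cam below 0.1 N and contact force between the fingers and module below 0.1 N); the robot touches nothing.
It fails at once if the cam presses the module with more than 16 N (contact force between cam and module above 16 N).
It fails at once if the flask is moved more than 20 mm (distance of flask from where it was at the start of the episode above 0.02 m).
It fails at once if the screwdriver is moved more than 20 mm (distance of screwdriver from where it was at the start of the episode above 0.02 m).
It fails at once if the adapter box is moved more than 20 mm (distance of adapter_box from where it was at the start of the episode above 0.02 m).
It also fails if it takes over 67 s, if anything falls off the work surface, if the arm or the gripper's body presses on something with over 40 N, if the wrist force passes 120 N, or if a joint passes its speed limit or range.

## Working session

There is one attempt and no reset: what is moved stays moved. The work goes in short steps, Python scripts to look and compute and a tool call to move; the robot and the scene stay as the last step left them, time stands still between calls to the robot, and variables do not carry over. Pictures are saved under pics/ and viewed, about 8 in all and at most 12, crops included, and the job is handed in when it is done.

Besides the shell and the picture viewer there is one more tool, called after "Call:" by a JSON object that holds its "name" and its "arguments". play_rows: Moves the arm, as the interface text tells. Its arguments: {"type":"object","properties":{"targets":{"type":"array","items":{"type":"array","items":{"type":"array","items":{"type":"number","minimum":-1,"maximum":1}}}},"newtons":{"type":"number"}},"required":["targets"]}

```bash
mkdir -p pics
cat > h.py <<'E'
from bench import bot
import numpy as np, cv2, json
from scipy.spatial.transform import Rotation as R
def snap(n,f):
    c=bot.read_camera(n); cv2.imwrite(f'pics/{f}.png',c['color'][:,:,::-1])
    d={k:(np.array(v).tolist() if not np.isscalar(v) else v) for k,v in c.items() if k!='color'}
    json.dump(d,open(f'pics/{f}.json','w')); return d
def load(f): return json.load(open(f'pics/{f}.json'))
def ray(c,u,v):
    d=np.array([(u-c['cx'])/c['fx'],-(v-c['cy'])/c['fy'],-1]); return np.array(c['xyz']),R.from_quat(c['orientation']).apply(d)
def atz(c,u,v,z):
    o,d=ray(c,u,v); return o+d*(z-o[2])/d[2]
def proj(c,p):
    q=R.from_quat(c['orientation']).inv().apply(np.array(p)-c['xyz']); return c['cx']+c['fx']*q[...,0]/-q[...,2], c['cy']-c['fy']*q[...,1]/-q[...,2]
E
python3 - <<'E'
from h import *
for n in('scene','side','wrist'): print(snap(n,n+'0'))
print(bot.get_state())
a=cv2.imread('pics/scene0.png');b=cv2.imread('pics/side0.png')
E
```

```text
{'fx': 569.9360559420303, 'fy': 569.9360559420303, 'cx': 318.27612427507216, 'cy': 236.03843118988974, 'xyz': [1.0404027615997495, -0.853756012033093, 0.8956278808053001], 'orientation': [0.40120600858619254, 0.0999183165308794, 0.2286605218669345, 0.8813424047641826]}
{'fx': 471.5178259238759, 'fy': 471.5178259238759, 'cx': 321.30769274608656, 'cy': 246.9223772927436, 'xyz': [0.4602954194897809, -0.748711241681351, 0.8419682538486954], 'orientation': [0.3737613949294302, -0.0260733733041783, -0.08031536258121064, 0.9236731247570193]}
{'fx': 400.1483300739244, 'fy': 400.1483300739244, 'cx': 314.3506416199573, 'cy': 235.07917441367124, 'xyz': [0.6250489837086002, 0.06988109868011572, 0.3734626607991997], 'orientation': [-0.13825185261554113, 0.00021508744377966968, -0.0004182436742260307, 0.9903969931587995]}
{'t': 0.15, 'q': array([-0.0226213 ,  0.33270866, -0.06471382,  1.46071931,  0.02163581,
        1.34990142, -0.0885239 ]), 'dq': array([ 1.85662821e-03, -2.16964914e-03,  4.80012950e-04, -1.93288306e-03,
       -7.81873045e-04, -1.37705694e-03, -2.57897090e-05]), 'joint_efforts': array([ 1.13752249e-03, -6.25829744e+01,  4.95374459e-02, -3.91853535e+01,
        1.63436425e-02,  7.44175835e-03, -2.63868424e-05]), 'eef_pos': array([6.24728763e-01, 1.03586066e-05, 2.30723909e-01]), 'eef_rot': array([ 7.07094440e-01,  7.07118931e-01, -3.93163206e-04, -3.40501668e-04]), 'wrist_force': array([-0.20039732, -0.12466282,  0.58466898]), 'moment': array([-0.01310674, -0.00455933,  0.00895527]), 'grip_width': 0.08535891707074213}
```

View pics/scene0.png

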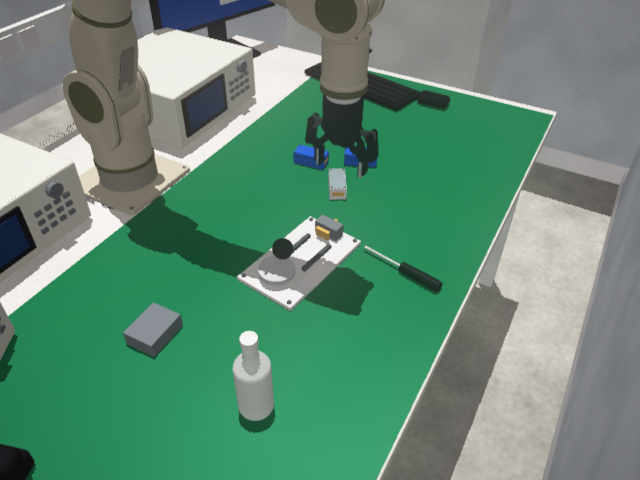

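View pics/side0.png

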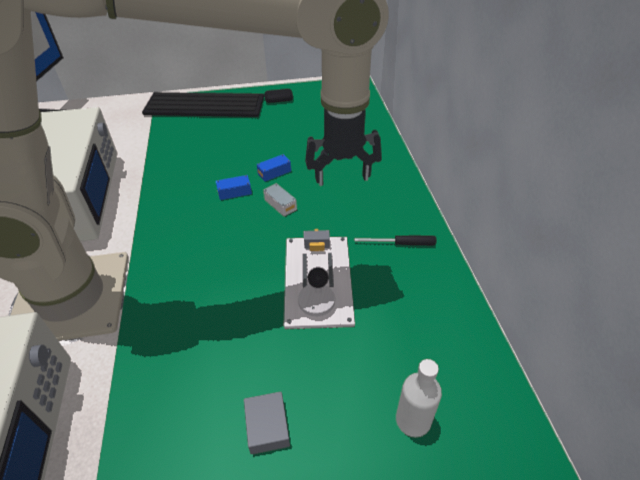

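The scene shows the grey module at scene (337,184) / side (281,200). Two blue look-alikes are at side (234,187) and (274,167), so only the grey one fits. The fixture centre is at about side (319,282). I'll enlarge to confirm and read corners.

Run:
```python
from h import *
b=cv2.imread('pics/side0.png');a=cv2.imread('pics/scene0.png')
A=cv2.resize(b[175:335,255:365],None,fx=3.6,fy=3.6,interpolation=cv2.INTER_CUBIC)
B=cv2.resize(a[160:310,230:365],None,fx=2.96,fy=2.96,interpolation=cv2.INTER_CUBIC)
C=np.zeros((600,800,3),np.uint8);C[:A.shape[0],:A.shape[1]]=A;C[:B.shape[0],400:400+B.shape[1]]=B
cv2.imwrite('pics/c1.png',C)
```

```text
(no output)
```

View pics/c1.png

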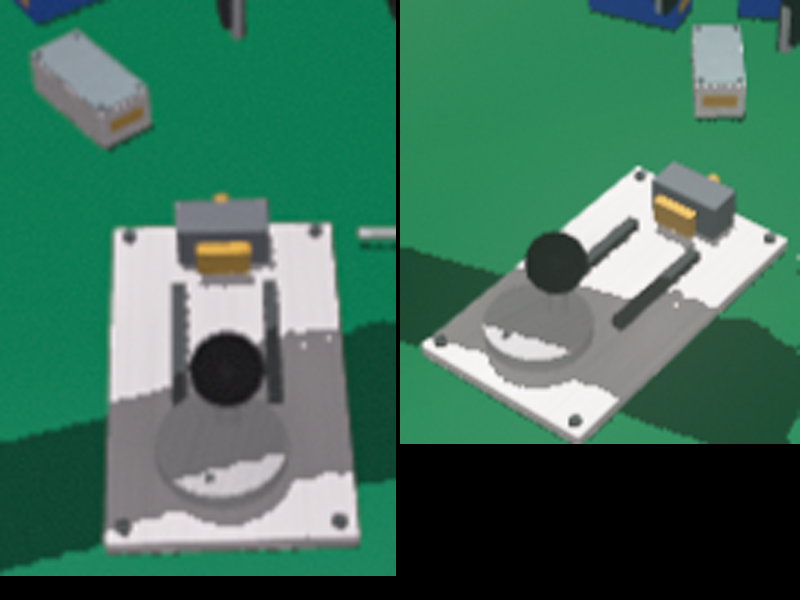

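View pics/wrist0.png

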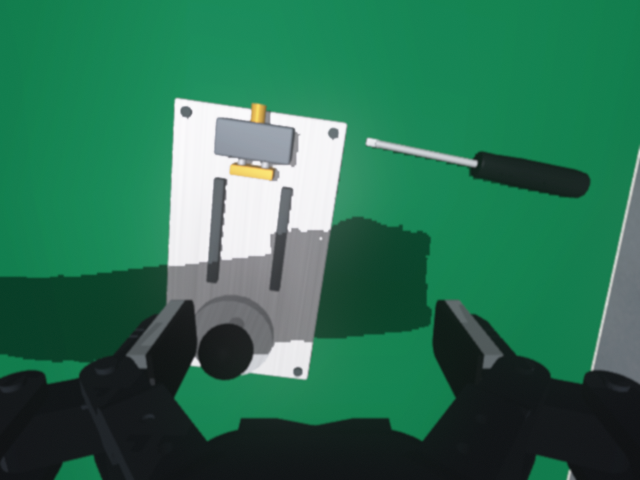

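The crop confirms the grey-lidded aluminium module (with a gold connector at one end). Rough positions first, then I'll fly the wrist camera near it.

Run:
```python
from h import *
s=load('side0');c=load('scene0');w=load('wrist0')
f=lambda x,y:(255+x/3.6,175+y/3.6)
g=lambda x,y:(230+(x-400)/2.96,160+y/2.96)
print('mod side',[atz(s,*f(*p),.036).round(4)[:2] for p in [(76,32),(33,50),(106,108),(149,90)]])
print('mod scene',[atz(c,*g(*p),.036).round(4)[:2] for p in [(695,27),(742,27),(744,88),(695,88)]])
print('plate wrist',[atz(w,*p,.012).round(4)[:2] for p in [(177,98),(346,124),(306,379)]])
print('plate side',[atz(s,*f(*p),.012).round(4)[:2] for p in [(113,229),(330,225),(357,540),(106,543)]])
print('ball wrist',atz(w,225,351,.084).round(4),'side',atz(s,*f(226,369),.084).round(4),'scene',atz(c,*g(556,263),.084).round(4))
print('rails wrist',[atz(w,*p,.022).round(4)[:2] for p in [(225,179),(218,283),(281,187),(270,290)]])
print('scr,box,flask',atz(s,357,240,0.01),atz(s,436,241,0.015),atz(s,266,423,.035),atz(s,416,425,0))
print('blue',atz(s,234,187,.03),atz(s,274,167,.03))
```

```text
mod side [array([0.5002, 0.2786]), array([0.4662, 0.263 ]), array([0.5126, 0.1871]), array([0.5458, 0.2013])]
mod scene [array([0.4668, 0.2609]), array([0.5035, 0.2816]), array([0.5463, 0.2007]), array([0.5098, 0.1801])]
plate wrist [array([0.5074, 0.089 ]), array([0.6525, 0.0675]), array([ 0.616 , -0.1896])]
plate side [array([0.5043, 0.0872]), array([0.6528, 0.0641]), array([ 0.6149, -0.1947]), array([ 0.4698, -0.171 ])]
ball wrist [ 0.5515 -0.1113  0.084 ] side [ 0.552  -0.1123  0.084 ] scene [ 0.5514 -0.1107  0.084 ]
rails wrist [array([0.5464, 0.0211]), array([ 0.5337, -0.0772]), array([0.5954, 0.014 ]), array([ 0.5827, -0.0844])]
scr,box,flask [0.67675658 0.05280738 0.01      ] [0.86553882 0.00978332 0.015     ] [ 0.41442709 -0.38398423  0.035     ] [ 0.6806244  -0.41902709  0.        ]
blue [0.38547396 0.29380483 0.03      ] [0.50242754 0.36456624 0.03      ]
```

Call:
{"name": "play_rows", "arguments": {"targets": [[[-1,0.93,-0.47,0,0,0,0],[-1,0.93,-0.47,0,0,0,0],[-1,0.93,-0.47,0,0,0,0],[-1,0.93,-0.47,0,0,0,0],[-1,0.93,-0.47,0,0,0,0]]], "newtons": 40}}

```text
t: 0.65
eef_pos: [0.5656, 0.1171, 0.2311]
eef_rot: [0.707, 0.707, -0.0, -0.0]
wrist_force: [-0.6, 0.5, -0.4]
grip_width: 0.0854
```

Call:
{"name": "play_rows", "arguments": {"targets": [[[-1,0.93,-0.47,0,0,0,0],[-1,0.93,-0.47,0,0,0,0],[-1,0.93,-0.47,0,0,0,0],[-1,0.93,-0.47,0,0,0,0],[-1,0.93,-0.47,0,0,0,0]]]}}

```text
t: 1.15
eef_pos: [0.5068, 0.2333, 0.2311]
eef_rot: [0.707, 0.707, -0.0, -0.0]
wrist_force: [-0.1, -0.2, 0.2]
grip_width: 0.0855
```

Call:
{"name": "play_rows", "arguments": {"targets": [[[-1,0,0,0.4,0,0,-0.93],[-1,0,0,0.4,0,0,-0.93],[-1,0,0,0.4,0,0,-0.93],[-1,0,0,0.4,0,0,-0.93],[-1,0,0,0.4,0,0,-0.93]]]}}

```text
t: 1.65
eef_pos: [0.5073, 0.2324, 0.1807]
eef_rot: [0.563, 0.827, -0.0, -0.0]
wrist_force: [0.6, 0.2, -1.3]
grip_width: 0.0852
```

Call:
{"name": "play_rows", "arguments": {"targets": [[[-1,0,0,0.4,0,0,-0.93],[-1,0,0,0.4,0,0,-0.92],[-1,0,0,0,0,0,0],[-1,0,0,0,0,0,0],[-1,0,0,0,0,0,0]]]}}

```text
t: 2.15
eef_pos: [0.5078, 0.2326, 0.1619]
eef_rot: [0.502, 0.865, 0.0, 0.0]
wrist_force: [0.6, 0.8, 0.1]
grip_width: 0.0856
```

```bash
cat >> h.py <<'E'
def st():
    s=bot.get_state(); r=R.from_quat(s['eef_rot']); m=r.as_matrix()
    yaw=np.arctan2(m[1,1],m[0,1]); s['yaw']=yaw
    print('t%.2f'%s['t'],'p',s['eef_pos'].round(4),'yaw %.4f'%yaw,'tilt',np.round(m[:2,2],4),'w %.4f'%s['grip_width'],'F',s['wrist_force'].round(2),'M',s['moment'].round(3),'q',s['q'].round(2)); return s
def need(p,yaw):
    s=st(); m=R.from_quat(s['eef_rot']).as_matrix()
    d=(yaw-s['yaw']+np.pi/2)%np.pi-np.pi/2
    print('shift units',(m.T@(np.array(p)-s['eef_pos'])/.025).round(2),'rz units %.2f'%(-d/.08))
E
python3 - <<'E'
from h import *
need((.5063,.2316,.011),.52)
w=snap('wrist','wrist1')
hl=np.array([(x,y,z) for z in(.036,0) for x,y in((-.022,-.045),(.022,-.045),(.022,.045),(-.022,.045))])
P=R.from_euler('z',.52).apply(hl)+[.5063,.2316,0]
u,v=proj(w,P); im=cv2.imread('pics/wrist1.png')
for a,b in zip(u,v): cv2.circle(im,(int(a),int(b)),3,(0,0,255),1)
cv2.imwrite('pics/w1.png',im)
E
```

```text
t2.15 p [0.5078 0.2326 0.1619] yaw 0.5182 tilt [0.0008 0.0004] w 0.0856 F [0.57 0.76 0.11] M [-0.029 -0.02  -0.027] q [-0.27  0.25 -0.28  1.72  0.07  1.18 -0.05]
shift units [-0.01 -0.08  6.04] rz units -0.02
```

View pics/w1.png

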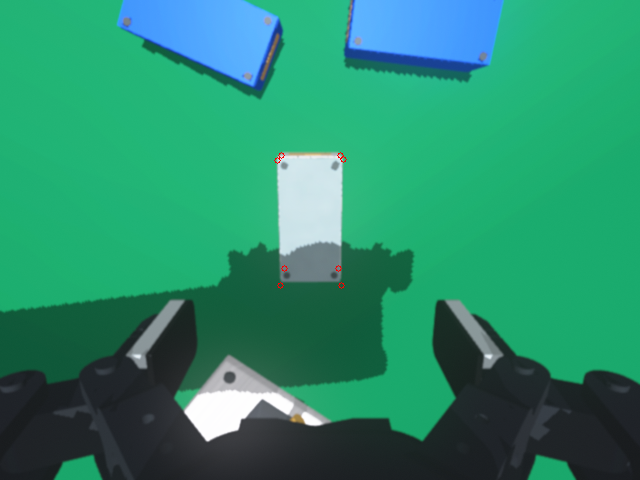

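The predicted outline (red) lies on the module within ~2 mm. Descend and grasp.

Call:
{"name": "play_rows", "arguments": {"targets": [[[-1,0.02,-0.08,1,0,0,0],[-1,0.02,0,1,0,0,0],[-1,0,0,1,0,0,0],[-1,0,0,1,0,0,0],[-1,0,0,1,0,0,0]]]}}

```text
t: 2.7
eef_pos: [0.5057, 0.2326, 0.036]
eef_rot: [0.502, 0.865, 0.0, 0.0]
wrist_force: [-0.1, -1.5, 0.3]
grip_width: 0.0851
```

Call:
{"name": "play_rows", "arguments": {"targets": [[[-1,0,0,0.6,0,0,0],[-1,0,0,0.42,0,0,0],[-1,0,0,0,0,0,0],[0.6,0,0,0,0,0,0],[0.6,0,0,0,0,0,0]]]}}

```text
t: 3.2
eef_pos: [0.5061, 0.2328, 0.012]
eef_rot: [0.502, 0.865, 0.001, 0.001]
wrist_force: [-0.3, 0.5, 0.1]
grip_width: 0.0592
```

Call:
{"name": "play_rows", "arguments": {"targets": [[[0.6,0,0,0,0,0,0],[0.6,0,0,0,0,0,0],[0.6,0,0,0,0,0,0],[0.6,0,0,0,0,0,0],[0.6,0,0,0,0,0,0]]]}}

```text
t: 3.7
eef_pos: [0.5059, 0.2326, 0.0119]
eef_rot: [0.502, 0.865, 0.001, 0.0]
wrist_force: [-1.7, -1.3, 7.6]
grip_width: 0.0431
```

Call:
{"name": "play_rows", "arguments": {"targets": [[[0.6,0,0,-0.5,0,0,0],[0.6,0,0,-1,0,0,0],[0.6,0,0,-1,0,0,0],[0.6,0,0,-1,0,0,0],[0.6,0,0,-1,0,0,0]]]}}

```text
t: 4.2
eef_pos: [0.505, 0.2323, 0.125]
eef_rot: [0.501, 0.865, 0.0, 0.0]
wrist_force: [-0.4, 1.3, -2.7]
grip_width: 0.0433
```

Run:
```python
from h import *
need((.5628,-.0366,.12),-.144)
```

```text
t4.20 p [0.505  0.2323 0.125 ] yaw 0.5201 tilt [0.0002 0.0001] w 0.0433 F [-0.38  1.27 -2.73] M [-0.053 -0.068  0.024] q [-0.27  0.28 -0.28  1.76  0.09  1.11 -0.06]
shift units [-10.48  -3.34   0.2 ] rz units 8.30
```

Call:
{"name": "play_rows", "arguments": {"targets": [[[0.6,-0.5,-0.16,0,0,0,0],[0.6,-0.9,-0.29,0,0,0,0],[0.6,-0.9,-0.29,0,0,0,0],[0.6,-0.9,-0.29,0,0,0,0],[0.6,-0.9,-0.29,0,0,0,0]]]}}

```text
t: 4.7
eef_pos: [0.5272, 0.1251, 0.1226]
eef_rot: [0.502, 0.865, -0.001, -0.0]
wrist_force: [1.1, 0.4, -2.2]
grip_width: 0.0432
```

Call:
{"name": "play_rows", "arguments": {"targets": [[[0.6,-0.9,-0.29,0,0,0,0],[0.6,-0.9,-0.29,0,0,0,0],[0.6,-0.9,-0.29,0,0,0,0],[0.6,-0.9,-0.29,0,0,0,0],[0.6,-0.9,-0.29,0,0,0,0]]]}}

```text
t: 5.2
eef_pos: [0.5514, 0.0095, 0.1226]
eef_rot: [0.502, 0.865, -0.0, -0.0]
wrist_force: [-0.0, -0.2, -1.7]
grip_width: 0.0435
```

Call:
{"name": "play_rows", "arguments": {"targets": [[[0.6,-0.9,-0.28,0,0,0,0.8],[0.6,-0.8,0,0,0,0,0.9],[0.6,0,0,0,0,0,0.9],[0.6,0,0,0,0,0,0.9],[0.6,0,0,0,0,0,0.9]]]}}

```text
t: 5.7
eef_pos: [0.5656, -0.0306, 0.1228]
eef_rot: [0.648, 0.762, -0.0, -0.0]
wrist_force: [0.2, -0.2, -1.8]
grip_width: 0.0434
```

Call:
{"name": "play_rows", "arguments": {"targets": [[[0.6,0,0,0,0,0,0.9],[0.6,0,0,0,0,0,0.9],[0.6,0,0,0,0,0,0.9],[0.6,0,0,0,0,0,0.9],[0.6,0,0,0,0,0,0.3]]]}}

```text
t: 6.2
eef_pos: [0.5656, -0.0303, 0.1229]
eef_rot: [0.758, 0.653, -0.0, -0.0]
wrist_force: [0.1, 0.1, -2.3]
grip_width: 0.0432
```

Run:
```python
from h import *
need((.5628,-.0366,.024),-.144)
w=snap('wrist','wrist2');snap('scene','scene2')
```

```text
t6.20 p [ 0.5656 -0.0303  0.1229] yaw -0.1489 tilt [-0.0008 -0.0002] w 0.0432 F [ 0.08  0.11 -2.28] M [ 0.065 -0.01  -0.039] q [-0.    0.29 -0.03  1.75  0.01  1.1  -0.18]
shift units [-0.26 -0.07  3.95] rz units -0.06
```

View pics/wrist2.png

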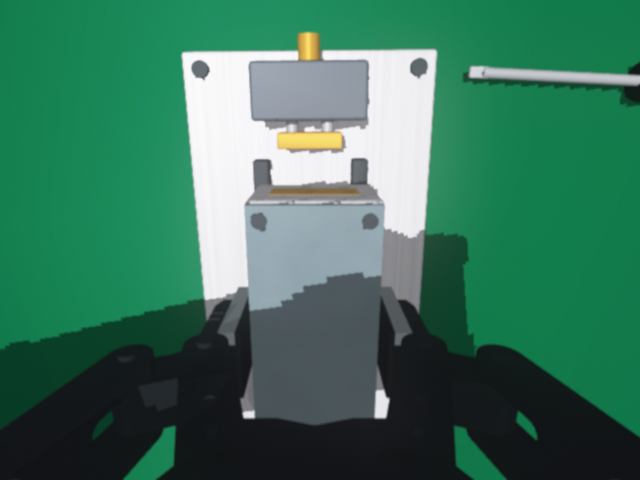

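Run:
```python
from h import *
w=load('wrist2')
a,b=[atz(w,*p,.012)[:2] for p in[(183,53),(436,50)]]
print(a,b,np.linalg.norm(b-a),'yaw',np.arctan2(*(b-a)[::-1]))
r1,r2=[atz(w,*p,.022)[:2] for p in[(270.5,160),(351.5,158.5)]]
print(r1,r2,np.linalg.norm(r2-r1))
def loc(p,yaw=-.146,o=(.562,-.042)): return (R.from_euler('z',-yaw).apply(np.r_[np.array(p)-o,0])[:2]*1000).round(1)
print('plate',loc(a),loc(b),'rails',loc(r1),loc(r2))
m=[atz(w,*p,.147)[:2] for p in[(246,204),(384,204)]]
print('mod far end',[loc(p) for p in m],'tcp',loc((.5656,-.0303)))
print('brass',[loc(atz(w,*p,.03)[:2]) for p in[(278,150),(342,149)]])
```

```text
[0.50617965 0.08803825] [0.6523031  0.06761614] 0.14754363387898575 yaw -0.13885985968957681
[0.54685553 0.02049389] [0.59511805 0.01410943] 0.0486829723153058
plate [-74.1 120.5] [ 73.4 121.6] rails [-24.1  59.6] [24.6 60.3]
mod far end [array([-18.4,  58. ]), array([23.3, 57.9])] tcp [ 1.9 12.1]
brass [array([-18.7,  66. ]), array([18.3, 66.5])]
```

Run:
```python
from h import *
need((.5626,-.0373,.0245),-.142)
```

```text
t6.30 p [ 0.5657 -0.03    0.1231] yaw -0.1451 tilt [-0.0004 -0.0001] w 0.0433 F [ 0.29 -0.   -2.48] M [ 0.021 -0.004  0.004] q [-0.    0.29 -0.03  1.75  0.01  1.1  -0.18]
shift units [-0.3  -0.08  3.94] rz units -0.04
```

Call:
{"name": "play_rows", "arguments": {"targets": [[[0.6,-0.29,-0.07,0.5,0,0,-0.08],[0.6,0,0,0.8,0,0,0],[0.6,0,0,0.8,0,0,0],[0.6,0,0,0.6,0,0,0],[0.6,0,0,0,0,0,0]]]}}

```text
t: 6.8
eef_pos: [0.5613, -0.0369, 0.0531]
eef_rot: [0.754, 0.657, -0.002, -0.001]
wrist_force: [-0.3, -0.5, -2.0]
grip_width: 0.0435
```

Run:
```python
from h import *
need((.5626,-.0373,.0245),-.142)
```

```text
t6.80 p [ 0.5613 -0.0369  0.0531] yaw -0.1373 tilt [-0.0044 -0.0001] w 0.0435 F [-0.29 -0.48 -1.97] M [0.004 0.078 0.052] q [ 0.01  0.37 -0.03  1.81  0.01  0.97 -0.16]
shift units [-0.01  0.06  1.14] rz units 0.06
```

Call:
{"name": "play_rows", "arguments": {"targets": [[[0.6,0,0.03,0.4,0,0,0.03],[0.6,0,0,0.4,0,0,0],[0.6,0,0,0.2,0,0,0],[0.6,0,0,0.1,0,0,0],[0.6,0,0,0,0,0,0]]]}}

```text
t: 7.3
eef_pos: [0.5638, -0.0366, 0.0281]
eef_rot: [0.755, 0.656, -0.0, -0.0]
wrist_force: [0.2, -0.3, -2.1]
grip_width: 0.0432
```

Run:
```python
from h import *
need((.5626,-.0373,.0245),-.142)
snap('scene','scene3')
need((.5626,-.0373,.0245),-.142)
```

```text
t7.30 p [ 0.5638 -0.0366  0.0281] yaw -0.1399 tilt [-0.0002  0.    ] w 0.0432 F [ 0.23 -0.3  -2.15] M [ 0.019  0.011 -0.031] q [ 0.01  0.4  -0.03  1.83  0.01  0.91 -0.17]
shift units [-0.04 -0.04  0.15] rz units 0.03
t7.35 p [ 0.564  -0.0366  0.0285] yaw -0.1399 tilt [ 0.0003 -0.    ] w 0.0436 F [-0.07  0.24 -1.47] M [-0.041 -0.003  0.022] q [ 0.01  0.4  -0.03  1.83  0.01  0.91 -0.17]
shift units [-0.04 -0.05  0.16] rz units 0.03
```

Still carried at ~4 mm above; lower on.

Call:
{"name": "play_rows", "arguments": {"targets": [[[0.6,-0.03,-0.04,0.08,0,0,0],[0.6,0,0,0.05,0,0,0],[0.6,0,0,0.03,0,0,0],[0.6,0,0,0,0,0,0]]]}}

```text
t: 7.75
eef_pos: [0.5628, -0.0372, 0.0243]
eef_rot: [0.755, 0.656, 0.0, -0.0]
wrist_force: [0.1, -0.0, -2.2]
grip_width: 0.0432
```

Run:
```python
from h import *
need((.5626,-.0373,.0245),-.142)
```

```text
t7.75 p [ 0.5628 -0.0372  0.0243] yaw -0.1400 tilt [-0.  0.] w 0.0432 F [ 0.14 -0.02 -2.18] M [-0.045  0.003 -0.03 ] q [ 0.01  0.41 -0.03  1.83  0.01  0.91 -0.17]
shift units [-0.   -0.01 -0.01] rz units 0.02
```

Call:
{"name": "play_rows", "arguments": {"targets": [[[0.6,0,0,0.04,0,0,0],[0.6,0,0,0,0,0,0]]]}}

```text
t: 7.95
eef_pos: [0.563, -0.0372, 0.0239]
eef_rot: [0.755, 0.656, 0.0, 0.0]
wrist_force: [-2.4, -1.0, 4.2]
grip_width: 0.0433
```

Call:
{"name": "play_rows", "arguments": {"targets": [[[0.6,0,0,0.04,0,0,0],[0.6,0,0,0,0,0,0]]]}}

```text
t: 8.15
eef_pos: [0.563, -0.0372, 0.0239]
eef_rot: [0.755, 0.656, 0.0, 0.0]
wrist_force: [-7.3, 0.2, 16.8]
grip_width: 0.0432
```

Call:
{"name": "play_rows", "arguments": {"targets": [[[0.6,0,0,-0.05,0,0,0],[-0.6,0,0,0,0,0,0],[-0.6,0,0,0,0,0,0],[-0.6,0,0,0,0,0,0],[-0.6,0,0,0,0,0,0]]]}}

```text
t: 8.65
eef_pos: [0.5629, -0.0372, 0.0235]
eef_rot: [0.755, 0.656, 0.0, 0.0]
wrist_force: [0.4, -0.4, 0.4]
grip_width: 0.0684
```

Call:
{"name": "play_rows", "arguments": {"targets": [[[-0.6,0,0,-0.6,0,0,0],[-0.6,0,0,-1,0,0,0],[-0.6,0,0,-1,0,0,0],[-0.6,0,0,-1,0,0,0],[-0.6,0,0,-1,0,0,0]]]}}

```text
t: 9.15
eef_pos: [0.5629, -0.0372, 0.1409]
eef_rot: [0.755, 0.656, 0.0, 0.0]
wrist_force: [0.8, 0.1, -0.6]
grip_width: 0.0685
```

Call:
{"name": "play_rows", "arguments": {"targets": [[[-0.6,-0.6,0,-1,0,0,0],[-0.6,-0.6,0,0,0,0,0],[-0.6,0,0,0,0,0,0]]]}}

```text
t: 9.45
eef_pos: [0.5586, -0.0695, 0.1647]
eef_rot: [0.756, 0.655, 0.0, 0.001]
wrist_force: [0.4, -0.4, 0.1]
grip_width: 0.0683
```

Run:
```python
from h import *
st();w=snap('wrist','wrist4');s=snap('side','side4')
b=cv2.imread('pics/side4.png')
A=cv2.resize(b[220:340,270:370],None,fx=4,fy=4,interpolation=cv2.INTER_CUBIC)
B=cv2.resize(cv2.imread('pics/wrist4.png'),(400,300))
C=np.zeros((480,800,3),np.uint8);C[:,:400]=A;C[:300,400:]=B
cv2.imwrite('pics/c4.png',C)
```

```text
t9.45 p [ 0.5586 -0.0695  0.1647] yaw -0.1434 tilt [ 0.0017 -0.0011] w 0.0683 F [ 0.44 -0.42  0.06] M [-0.025  0.001  0.   ] q [ 0.05  0.24 -0.    1.72  0.    1.18 -0.1 ]
```

View pics/c4.png

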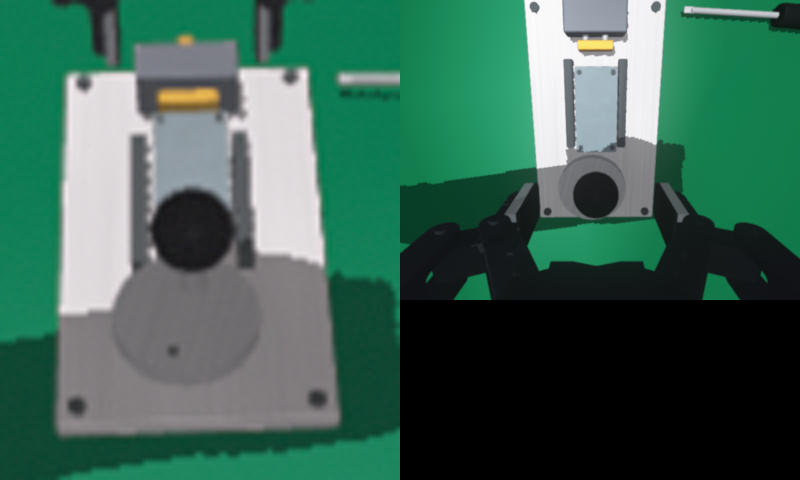

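Run:
```python
from h import *
w=load('wrist4'); print(atz(w,312.5,310.5,.084))
im=cv2.cvtColor(cv2.imread('pics/wrist4.png'),6)
m=((im<22)*255).astype(np.uint8)[230:370,240:400]
n,l,s,c=cv2.connectedComponentsWithStats(m); i=1+np.argmax(s[1:,4]); print(s[i],c[i]+[240,230],atz(w,*(c[i]+[240,230]),.084))
```

```text
[ 0.55186912 -0.11092863  0.084     ]Traceback (most recent call last):
  File "<stdin>", line 5, in <module>
    return _wrapfunc(a, 'argmax', axis=axis, out=out, **kwds)
    return bound(*args, **kwds)
ValueError: attempt to get argmax of an empty sequence
```

Call:
{"name": "play_rows", "arguments": {"targets": [[[-1,0,0,0,0,0,-0.92],[-1,0,0,0,0,0,-0.92],[-1,0,0,0,0,0,-0.92],[-1,0,0,0,0,0,-0.92],[-1,0,0,0,0,0,-0.92]]], "newtons": 80}}

```text
t: 10.05
eef_pos: [0.5581, -0.0656, 0.1625]
eef_rot: [0.62, 0.784, -0.0, -0.001]
wrist_force: [0.4, 0.2, -0.5]
grip_width: 0.0855
```

Call:
{"name": "play_rows", "arguments": {"targets": [[[-1,0,0,0,0,0,-0.92],[-1,0,0,0,0,0,-0.92],[-1,0,0,0,0,0,-0.92],[-1,0,0,0,0,0,-0.92],[-1,0,0,0,0,0,-0.92]]]}}

```text
t: 10.55
eef_pos: [0.5581, -0.0656, 0.1625]
eef_rot: [0.466, 0.885, -0.0, -0.001]
wrist_force: [1.4, -0.9, -0.4]
grip_width: 0.0856
```

Run:
```python
from h import *
need((.5517,-.1113,.061),.6)
```

```text
t10.55 p [ 0.5581 -0.0656  0.1625] yaw 0.6003 tilt [-0.0019  0.0007] w 0.0856 F [ 1.37 -0.88 -0.37] M [ 0.038 -0.045 -0.   ] q [ 0.11  0.25 -0.09  1.72  0.02  1.18  0.62]
shift units [-1.37 -1.24  4.06] rz units 0.00
```

Call:
{"name": "play_rows", "arguments": {"targets": [[[-1,-0.7,-0.62,0,0,0,0],[-1,-0.67,-0.62,0,0,0,0],[-1,0,0,0.5,0,0,0],[-1,0,0,0,0,0,0],[-1,0,0,0,0,0,0]]]}}

```text
t: 11.05
eef_pos: [0.552, -0.1109, 0.1503]
eef_rot: [0.468, 0.884, 0.0, -0.001]
wrist_force: [1.0, -0.6, 1.2]
grip_width: 0.0851
```

Run:
```python
from h import *
need((.5518,-.1112,.060),.6)
```

```text
t11.05 p [ 0.552  -0.1109  0.1503] yaw 0.5979 tilt [-0.0016  0.001 ] w 0.0851 F [ 1.02 -0.55  1.22] M [ 0.013 -0.026  0.011] q [ 0.17  0.26 -0.06  1.73  0.02  1.16  0.7 ]
shift units [-0.01 -0.01  3.61] rz units -0.03
```

Call:
{"name": "play_rows", "arguments": {"targets": [[[-1,0,0,0.8,0,0,0],[-1,0,0,0.8,0,0,0],[-1,0,0,0.8,0,0,0],[-1,0,0,0.8,0,0,0],[-1,0,0,0.41,0,0,0]]]}}

```text
t: 11.55
eef_pos: [0.5516, -0.1112, 0.0593]
eef_rot: [0.468, 0.884, -0.0, -0.001]
wrist_force: [-0.2, -0.5, 0.1]
grip_width: 0.0855
```

Call:
{"name": "play_rows", "arguments": {"targets": [[[-1,0,0,0,0,0,0],[0.2,0,0,0,0,0,0],[0.7,0,0,0,0,0,0],[0.7,0,0,0,0,0,0],[0.7,0,0,0,0,0,0]]]}}

```text
t: 12.05
eef_pos: [0.5527, -0.1128, 0.0617]
eef_rot: [0.468, 0.884, 0.0, 0.001]
wrist_force: [0.0, -0.1, 2.7]
grip_width: 0.0421
```

Call:
{"name": "play_rows", "arguments": {"targets": [[[0.7,0,0,0,0,0,0],[0.7,0,0,0,0,0,0]]]}}

```text
t: 12.25
eef_pos: [0.5526, -0.1128, 0.0613]
eef_rot: [0.468, 0.884, 0.0, 0.001]
wrist_force: [0.2, -0.4, 3.6]
grip_width: 0.0419
```

Run:
```python
from h import *
need((.5518,-.1112,.060),.6)
```

```text
t12.25 p [ 0.5526 -0.1128  0.0613] yaw 0.5959 tilt [ 0.0011 -0.0002] w 0.0419 F [ 0.2  -0.43  3.6 ] M [-0.131  0.036  0.057] q [ 0.17  0.36 -0.06  1.81  0.03  0.98  0.7 ]
shift units [0.07 0.01 0.05] rz units -0.05
```

Call:
{"name": "play_rows", "arguments": {"targets": [[[0.7,0,0,0,0,0,0.5],[0.7,0,0,0,0,0,0.5],[0.7,0,0,0,0,0,0.5]]]}}

```text
t: 12.55
eef_pos: [0.5525, -0.1128, 0.0611]
eef_rot: [0.521, 0.854, 0.0, 0.0]
wrist_force: [0.4, -1.3, 3.0]
grip_width: 0.0421
```

Run:
```python
from h import *
need((.5518,-.1112,.060),.6)
w=snap('side','side5');snap('wrist','wrist5')
A=cv2.resize(cv2.imread('pics/side5.png')[220:340,270:370],None,fx=4,fy=4,interpolation=cv2.INTER_CUBIC)
B=cv2.resize(cv2.imread('pics/wrist5.png'),(400,300))
C=np.zeros((480,800,3),np.uint8);C[:,:400]=A;C[:300,400:]=B
cv2.imwrite('pics/c5.png',C)
```

```text
t12.55 p [ 0.5525 -0.1128  0.0611] yaw 0.4747 tilt [ 0.0007 -0.0004] w 0.0421 F [ 0.45 -1.33  3.02] M [-0.202  0.042  0.299] q [ 0.15  0.36 -0.04  1.81  0.02  0.98  0.58]
shift units [0.07 0.01 0.04] rz units -1.57
```

View pics/c5.png

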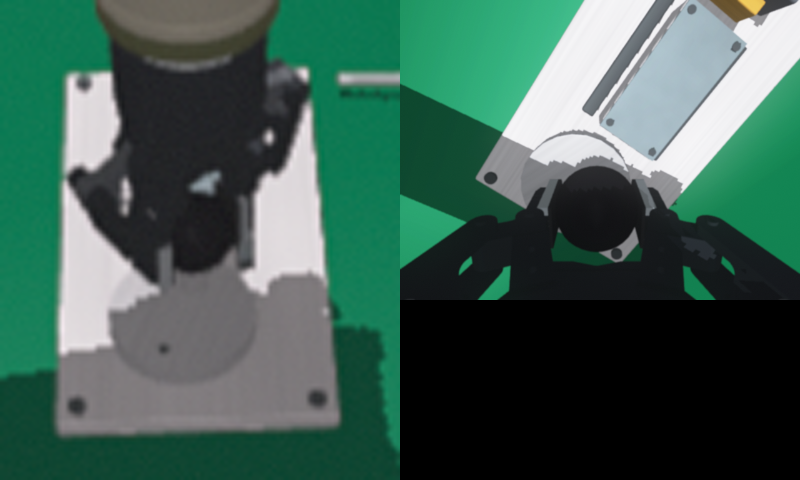

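Disc rotated with the knob (moment 0.30 N m, the expected steady friction). Turn further, well short of the earliest contact.

Call:
{"name": "play_rows", "arguments": {"targets": [[[0.7,0,0,0,0,0,1],[0.7,0,0,0,0,0,1],[0.7,0,0,0,0,0,1],[0.7,0,0,0,0,0,1],[0.7,0,0,0,0,0,1]]]}}

```text
t: 13.15
eef_pos: [0.552, -0.1129, 0.0608]
eef_rot: [0.68, 0.733, -0.0, -0.0]
wrist_force: [-1.9, -1.3, 3.1]
grip_width: 0.0425
```

Call:
{"name": "play_rows", "arguments": {"targets": [[[0.7,0,0,0,0,0,1],[0.7,0,0,0,0,0,1],[0.7,0,0,0,0,0,1],[0.7,0,0,0,0,0,0.5],[0.7,0,0,0,0,0,0.5]]]}}

```text
t: 13.65
eef_pos: [0.5516, -0.113, 0.0606]
eef_rot: [0.788, 0.616, -0.001, -0.0]
wrist_force: [-3.0, -1.2, 3.6]
grip_width: 0.0423
```

Run:
```python
from h import *
st()
w=snap('side','side6');snap('wrist','wrist6')
A=cv2.resize(cv2.imread('pics/side6.png')[220:340,270:370],None,fx=4,fy=4,interpolation=cv2.INTER_CUBIC)
B=cv2.resize(cv2.imread('pics/wrist6.png'),(400,300))
C=np.zeros((480,800,3),np.uint8);C[:,:400]=A;C[:300,400:]=B
cv2.imwrite('pics/c6.png',C)
st()
```

```text
t13.65 p [ 0.5516 -0.113   0.0606] yaw -0.2444 tilt [-0.0012 -0.0003] w 0.0423 F [-3.02 -1.22  3.58] M [-0.234  0.522  0.368] q [ 0.06  0.35  0.08  1.82 -0.03  0.97 -0.1 ]
t13.75 p [ 0.5516 -0.1129  0.0606] yaw -0.2436 tilt [-0.0011 -0.0003] w 0.0422 F [-2.92 -2.94  3.15] M [-0.312  0.685  0.112] q [ 0.06  0.35  0.08  1.82 -0.03  0.97 -0.1 ]
```

View pics/c6.png

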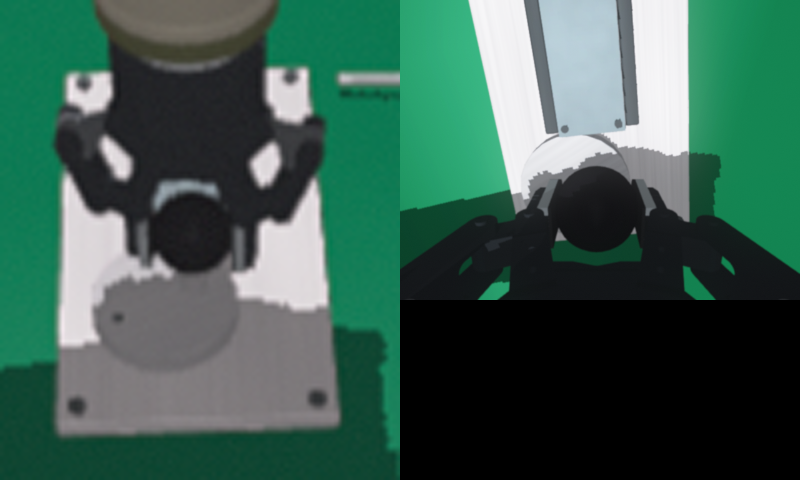

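Run:
```python
from h import *
c=load('side6')
for x,y in[(172,351),(164,348),(117,317)]:
    p=atz(c,270+x/4,220+y/4,.038)[:2]-[.5518,-.1112]
    q=R.from_euler('z',.142).apply(np.r_[p,0])
    print(q.round(4),np.hypot(*p),'cw angle from -y %.3f'%np.arctan2(-q[0],-q[1]))
# side4 disc centre estimates by outline, silhouettes
st()
```

```text
[-0.0115 -0.0451  0.    ] 0.04653994674175242 cw angle from -y 0.249
[-0.0156 -0.043   0.    ] 0.04575929785187362 cw angle from -y 0.349
[-0.0406 -0.0215  0.    ] 0.04594845441611264 cw angle from -y 1.083
t13.75 p [ 0.5516 -0.1129  0.0606] yaw -0.2436 tilt [-0.0011 -0.0003] w 0.0422 F [-2.92 -2.94  3.15] M [-0.312  0.685  0.112] q [ 0.06  0.35  0.08  1.82 -0.03  0.97 -0.1 ]
```

```bash
cat >> h.py <<'E'
def rd(n=10):
    S=[]
    for i in range(n):
        bot.read_camera('wrist'); s=bot.get_state(); m=R.from_quat(s['eef_rot']).as_matrix()
        S.append([s['moment'][2],np.arctan2(m[1,1],m[0,1]),*s['wrist_force'],s['grip_width'],s['q'][6],s['joint_efforts'][6],*s['moment'][:2]])
    S=np.array(S); print('t%.2f'%s['t'],'Mz %.4f sd %.3f'%(S[:,0].mean(),S[:,0].std()),'mean',S.mean(0).round(4),s['eef_pos'].round(4))
E
python3 -c "
from h import *
rd()"
```

```text
t14.25 Mz 0.1274 sd 0.031 mean [ 0.1274 -0.2432 -4.3101 -2.2376  3.2583  0.0421 -0.0978 -0.1639 -0.4274
  0.9342] [ 0.5516 -0.1129  0.0606]
```

Call:
{"name": "play_rows", "arguments": {"targets": [[[0.7,0,0,0,0,0,-0.25],[0.7,0,0,0,0,0,0]]]}}

```text
t: 14.45
eef_pos: [0.5516, -0.1129, 0.0606]
eef_rot: [0.782, 0.624, -0.0, -0.0]
wrist_force: [-5.2, -1.5, 3.0]
grip_width: 0.0423
```

```bash
python3 -c "
from h import *
rd()"
```

```text
t14.95 Mz -0.1797 sd 0.029 mean [-0.1797 -0.224  -4.6063 -1.879   3.3626  0.0422 -0.0794  0.1852 -0.386
  0.9548] [ 0.5517 -0.1129  0.0606]
```

Call:
{"name": "play_rows", "arguments": {"targets": [[[0.7,0,0,0,0,0,0.5],[0.7,0,0,0,0,0,0.75],[0.7,0,0,0,0,0,0.75],[0.7,0,0,0,0,0,0.75],[0.7,0,0,0,0,0,0.25]]]}}

```text
t: 15.45
eef_pos: [0.5513, -0.1128, 0.0605]
eef_rot: [0.851, 0.525, -0.001, -0.0]
wrist_force: [-5.1, -2.6, 3.6]
grip_width: 0.0426
```

```bash
python3 -c "
from h import *
st()"
```

```text
t15.45 p [ 0.5513 -0.1128  0.0605] yaw -0.4653 tilt [-0.0017 -0.0001] w 0.0426 F [-5.09 -2.64  3.57] M [-0.415  1.134  0.325] q [ 0.02  0.35  0.11  1.82 -0.05  0.97 -0.31]
```

Call:
{"name": "play_rows", "arguments": {"targets": [[[0.7,0,0,0,0,0,-0.25],[0.7,0,0,0,0,0,0]]]}}

```text
t: 15.65
eef_pos: [0.5514, -0.1128, 0.0605]
eef_rot: [0.845, 0.534, -0.001, -0.001]
wrist_force: [-5.5, -1.1, 2.9]
grip_width: 0.0422
```

```bash
python3 -c "
from h import *
rd(8)"
```

```text
t16.05 Mz -0.1705 sd 0.031 mean [-0.1705 -0.444  -5.5089 -1.381   3.1311  0.0421 -0.2875  0.1959 -0.3294
  1.1161] [ 0.5514 -0.1128  0.0605]
```

Call:
{"name": "play_rows", "arguments": {"targets": [[[0.7,0,0,0,0,0,0.5],[0.7,0,0,0,0,0,0.5],[0.7,0,0,0,0,0,0.5]]]}}

```text
t: 16.35
eef_pos: [0.5512, -0.1128, 0.0604]
eef_rot: [0.876, 0.482, -0.001, -0.0]
wrist_force: [-5.6, -1.5, 3.1]
grip_width: 0.0422
```

```bash
python3 -c "
from h import *
st()"
```

```text
t16.35 p [ 0.5512 -0.1128  0.0604] yaw -0.5647 tilt [-0.002  0.   ] w 0.0422 F [-5.63 -1.49  3.12] M [-0.346  1.32   0.344] q [ 0.01  0.36  0.13  1.82 -0.05  0.97 -0.4 ]
```

Call:
{"name": "play_rows", "arguments": {"targets": [[[0.7,0,0,0,0,0,-0.25],[0.7,0,0,0,0,0,0]]]}}

```text
t: 16.55
eef_pos: [0.5513, -0.1128, 0.0604]
eef_rot: [0.871, 0.491, -0.001, -0.001]
wrist_force: [-6.1, -1.4, 2.9]
grip_width: 0.0426
```

```bash
python3 -c "
from h import *
rd(8)"
```

```text
t16.95 Mz -0.2152 sd 0.014 mean [-0.2152 -0.544  -6.0626 -1.4485  3.2027  0.0423 -0.3821  0.2061 -0.2857
  1.1884] [ 0.5513 -0.1128  0.0604]
```

Call:
{"name": "play_rows", "arguments": {"targets": [[[0.7,0,0,0,0,0,0.5],[0.7,0,0,0,0,0,0.5],[0.7,0,0,0,0,0,0.5]]]}}

```text
t: 17.25
eef_pos: [0.5511, -0.1127, 0.0604]
eef_rot: [0.899, 0.438, -0.001, -0.001]
wrist_force: [-6.8, -1.6, 3.7]
grip_width: 0.0425
```

```bash
python3 -c "
from h import *
st()"
```

```text
t17.25 p [ 0.5511 -0.1127  0.0604] yaw -0.6646 tilt [-0.0022  0.0001] w 0.0425 F [-6.84 -1.59  3.68] M [-0.335  1.319  0.374] q [-0.    0.36  0.15  1.82 -0.06  0.97 -0.5 ]
```

Call:
{"name": "play_rows", "arguments": {"targets": [[[0.7,0,0,0,0,0,-0.25],[0.7,0,0,0,0,0,0]]]}}

```text
t: 17.45
eef_pos: [0.5511, -0.1127, 0.0603]
eef_rot: [0.894, 0.447, -0.001, -0.001]
wrist_force: [-6.4, -0.8, 3.6]
grip_width: 0.0424
```

```bash
python3 -c "
from h import *
rd(8)"
```

```text
t17.85 Mz -0.1932 sd 0.021 mean [-0.1932 -0.6439 -6.2236 -1.3226  3.307   0.0421 -0.4765  0.2061 -0.2222
  1.2636] [ 0.5512 -0.1127  0.0604]
```

Call:
{"name": "play_rows", "arguments": {"targets": [[[0.7,0,0,0,0,0,0.5],[0.7,0,0,0,0,0,0.5],[0.7,0,0,0,0,0,0.5]]]}}

```text
t: 18.15
eef_pos: [0.551, -0.1126, 0.0603]
eef_rot: [0.92, 0.392, -0.001, -0.001]
wrist_force: [-6.7, -1.5, 3.2]
grip_width: 0.0423
```

```bash
python3 -c "
from h import *
st()"
```

```text
t18.15 p [ 0.551  -0.1126  0.0603] yaw -0.7645 tilt [-0.0024  0.0002] w 0.0423 F [-6.69 -1.51  3.22] M [-0.179  1.377  0.371] q [-0.02  0.36  0.16  1.82 -0.07  0.97 -0.59]
```

Call:
{"name": "play_rows", "arguments": {"targets": [[[0.7,0,0,0,0,0,-0.25],[0.7,0,0,0,0,0,0]]]}}

```text
t: 18.35
eef_pos: [0.5511, -0.1126, 0.0603]
eef_rot: [0.916, 0.402, -0.001, -0.001]
wrist_force: [-5.6, -0.8, 3.5]
grip_width: 0.0423
```

```bash
python3 -c "
from h import *
rd(10)"
```

```text
t18.85 Mz -0.1870 sd 0.029 mean [-0.187  -0.7439 -6.6813 -1.159   3.437   0.0421 -0.571   0.2029 -0.178
  1.3547] [ 0.5511 -0.1126  0.0603]
```

Call:
{"name": "play_rows", "arguments": {"targets": [[[0.7,0,0,0,0,0,0.5],[0.7,0,0,0,0,0,0.5],[0.7,0,0,0,0,0,0.5]]]}}

```text
t: 19.15
eef_pos: [0.5509, -0.1125, 0.0602]
eef_rot: [0.938, 0.346, -0.001, -0.001]
wrist_force: [-6.9, -1.0, 3.9]
grip_width: 0.0422
```

```bash
python3 -c "
from h import *
st()"
```

```text
t19.15 p [ 0.5509 -0.1125  0.0602] yaw -0.8645 tilt [-0.0026  0.0003] w 0.0422 F [-6.92 -0.98  3.94] M [-0.209  1.478  0.277] q [-0.03  0.36  0.18  1.82 -0.08  0.97 -0.69]
```

Call:
{"name": "play_rows", "arguments": {"targets": [[[0.7,0,0,0,0,0,-0.25],[0.7,0,0,0,0,0,0]]]}}

```text
t: 19.35
eef_pos: [0.551, -0.1125, 0.0603]
eef_rot: [0.935, 0.356, -0.001, -0.001]
wrist_force: [-6.5, -0.3, 3.9]
grip_width: 0.0422
```

```bash
python3 -c "
from h import *
rd(10)"
```

```text
t19.85 Mz -0.1982 sd 0.019 mean [-0.1982 -0.8438 -7.0151 -0.5114  3.3385  0.0423 -0.6654  0.203  -0.1234
  1.3944] [ 0.551  -0.1125  0.0603]
```

Run:
```python
from h import *
for n in('side','scene','wrist'): snap(n,n+'7')
A=cv2.resize(cv2.imread('pics/side7.png')[225:325,280:355],(375,500),interpolation=cv2.INTER_CUBIC)
B=cv2.resize(cv2.imread('pics/scene7.png')[205:285,270:350],(400,400),interpolation=cv2.INTER_CUBIC)
C=np.zeros((500,800,3),np.uint8);C[:,:375]=A;C[:400,400:]=B
cv2.imwrite('pics/c7.png',C)
```

```text
(no output)
```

View pics/c7.png

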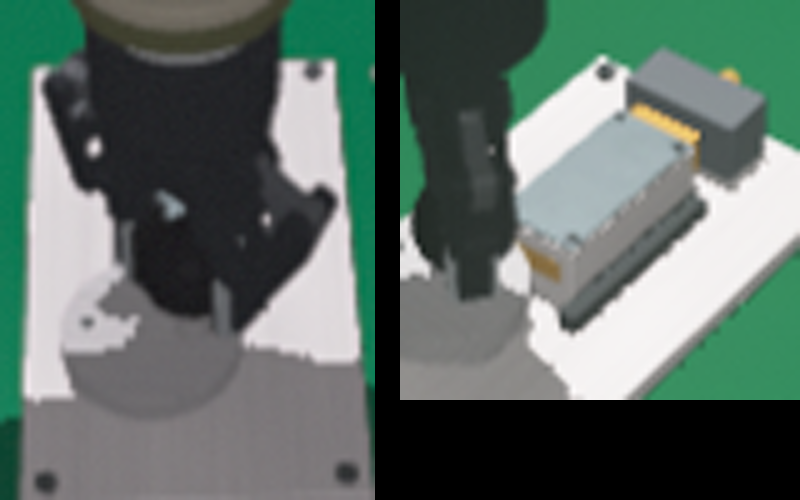

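The module is nearly at the brass, with at most a small gap. The scene crop shows it at (665,125), and the readings are still at baseline. Smaller steps from here.

Call:
{"name": "play_rows", "arguments": {"targets": [[[0.7,0,0,0,0,0,0.5],[0.7,0,0,0,0,0,0.5],[0.7,0,0,0,0,0,0.25]]]}}

```text
t: 20.3
eef_pos: [0.5509, -0.1124, 0.0602]
eef_rot: [0.951, 0.308, -0.001, -0.001]
wrist_force: [-6.3, -0.5, 2.8]
grip_width: 0.0421
```

```bash
python3 -c "
from h import *
st()"
```

```text
t20.30 p [ 0.5509 -0.1124  0.0602] yaw -0.9443 tilt [-0.0028  0.0004] w 0.0421 F [-6.31 -0.5   2.81] M [-0.147  1.483  0.351] q [-0.04  0.36  0.19  1.82 -0.08  0.97 -0.76]
```

Call:
{"name": "play_rows", "arguments": {"targets": [[[0.7,0,0,0,0,0,-0.25],[0.7,0,0,0,0,0,0]]]}}

```text
t: 20.5
eef_pos: [0.5509, -0.1125, 0.0602]
eef_rot: [0.948, 0.318, -0.001, -0.001]
wrist_force: [-7.2, -0.5, 2.9]
grip_width: 0.0422
```

```bash
python3 -c "
from h import *
rd(12)
c=load('side7')
p=atz(c,280+88/5,225+322/5,.038)[:2]-[.5518,-.1112]
q=R.from_euler('z',.142).apply(np.r_[p,0]);print('pip',np.arctan2(-q[0],-q[1]))"
```

```text
t21.10 Mz -0.1811 sd 0.028 mean [-0.1811 -0.9238 -7.0924 -0.2731  3.6977  0.0422 -0.7409  0.1892 -0.0794
  1.4434] [ 0.5509 -0.1125  0.0602]
pip 1.696411852869742
```

Call:
{"name": "play_rows", "arguments": {"targets": [[[0.7,0,0,0,0,0,0.5],[0.7,0,0,0,0,0,0.5],[0.7,0,0,0,0,0,0.25]]]}}

```text
t: 21.4
eef_pos: [0.5508, -0.1124, 0.0602]
eef_rot: [0.963, 0.27, -0.001, -0.001]
wrist_force: [-7.1, -0.1, 4.8]
grip_width: 0.042
```

```bash
python3 -c "
from h import *
st()"
```

```text
t21.40 p [ 0.5508 -0.1124  0.0602] yaw -1.0243 tilt [-0.003   0.0005] w 0.0420 F [-7.08 -0.07  4.81] M [-0.084  1.516  0.331] q [-0.05  0.36  0.21  1.82 -0.09  0.97 -0.84]
```

Call:
{"name": "play_rows", "arguments": {"targets": [[[0.7,0,0,0,0,0,-0.25],[0.7,0,0,0,0,0,0]]]}}

```text
t: 21.6
eef_pos: [0.5508, -0.1124, 0.0602]
eef_rot: [0.96, 0.28, -0.001, -0.001]
wrist_force: [-8.0, -0.7, 4.1]
grip_width: 0.0421
```

```bash
python3 -c "
from h import *
rd(12)"
```

```text
t22.20 Mz -0.1669 sd 0.022 mean [-0.1669 -1.0037 -7.3298 -0.19    3.5223  0.0422 -0.8163  0.1894 -0.036
  1.4931] [ 0.5508 -0.1124  0.0602]
```

Call:
{"name": "play_rows", "arguments": {"targets": [[[0.7,0,0,0,0,0,0.5],[0.7,0,0,0,0,0,0.5],[0.7,0,0,0,0,0,0.25]]]}}

```text
t: 22.5
eef_pos: [0.5508, -0.1123, 0.0602]
eef_rot: [0.973, 0.231, -0.001, -0.001]
wrist_force: [-7.3, -0.1, 3.5]
grip_width: 0.0419
```

```bash
python3 -c "
from h import *
s=st();print(s['joint_efforts'][6])"
```

```text
t22.50 p [ 0.5508 -0.1123  0.0602] yaw -1.1042 tilt [-0.003   0.0006] w 0.0419 F [-7.28 -0.13  3.49] M [-0.061  1.562  0.373] q [-0.07  0.36  0.22  1.82 -0.09  0.97 -0.91]
-0.25534428656101227
```

Call:
{"name": "play_rows", "arguments": {"targets": [[[0.7,0,0,0,0,0,-0.25],[0.7,0,0,0,0,0,0]]]}}

```text
t: 22.7
eef_pos: [0.5508, -0.1123, 0.0601]
eef_rot: [0.97, 0.241, -0.001, -0.001]
wrist_force: [-7.0, 0.1, 3.5]
grip_width: 0.0424
```

```bash
python3 -c "
from h import *
rd(14)"
```

```text
t23.40 Mz -0.1651 sd 0.025 mean [-0.1651 -1.0836 -7.4223  0.0246  3.3459  0.0421 -0.8917  0.188   0.0168
  1.5208] [ 0.5508 -0.1122  0.0601]
```

Call:
{"name": "play_rows", "arguments": {"targets": [[[0.7,0,0,0,0,0,0.5],[0.7,0,0,0,0,0,0.5],[0.7,0,0,0,0,0,0.25]]]}}

```text
t: 23.7
eef_pos: [0.5507, -0.1122, 0.0601]
eef_rot: [0.981, 0.192, -0.001, -0.001]
wrist_force: [-7.9, -0.2, 4.4]
grip_width: 0.0424
```

```bash
python3 -c "
from h import *
s=st();print(s['joint_efforts'][6])"
```

```text
t23.70 p [ 0.5507 -0.1122  0.0601] yaw -1.1840 tilt [-0.0032  0.0007] w 0.0424 F [-7.89 -0.21  4.37] M [0.019 1.532 0.451] q [-0.08  0.36  0.23  1.82 -0.1   0.97 -0.99]
-0.3383469767868519
```

Call:
{"name": "play_rows", "arguments": {"targets": [[[0.7,0,0,0,0,0,-0.25],[0.7,0,0,0,0,0,0]]]}}

```text
t: 23.9
eef_pos: [0.5508, -0.1122, 0.0601]
eef_rot: [0.979, 0.202, -0.001, -0.001]
wrist_force: [-8.6, 0.7, 3.0]
grip_width: 0.0419
```

Run:
```python
from h import *
rd(12)
for n in('side','scene'): snap(n,n+'8')
A=cv2.resize(cv2.imread('pics/side8.png')[225:325,280:355],(375,500),interpolation=cv2.INTER_CUBIC)
B=cv2.resize(cv2.imread('pics/scene8.png')[205:265,290:350],(400,400),interpolation=cv2.INTER_CUBIC)
C=np.zeros((500,800,3),np.uint8);C[:,:375]=A;C[:400,400:]=B
cv2.imwrite('pics/c8.png',C)
```

```text
t24.50 Mz -0.1954 sd 0.019 mean [-0.1954 -1.1635 -7.7357  0.5567  3.3837  0.0421 -0.9671  0.1844  0.0891
  1.5565] [ 0.5507 -0.1122  0.0601]
```

View pics/c8.png

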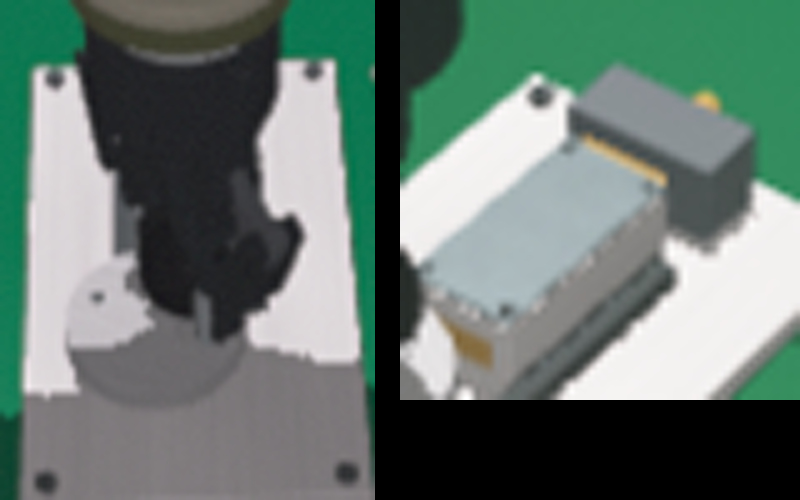

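```bash
python3 -c "
from h import *
c=load('side8')
p=atz(c,280+97/5,225+297/5,.038)[:2]-[.5518,-.1112]
q=R.from_euler('z',.142).apply(np.r_[p,0]);print('pip',np.arctan2(-q[0],-q[1]),np.hypot(*p))
w=load('wrist2')
for z in(.03,.036,.042): print(z,[(R.from_euler('z',.142).apply(np.r_[atz(w,*p,z)[:2]-[.562,-.042],0])[:2]*1000).round(1) for p in[(278,150),(342,149),(278,133),(342,132)]])
# module front face top edge in scene8 (z=.048)
s=load('scene8')
for x,y in[(566,150),(663,186)]: print((R.from_euler('z',.142).apply(np.r_[atz(s,290+(x-400)/6.667,205+y/6.667,.048)[:2]-[.562,-.042],0])[:2]*1000).round(1))
"
```

```text
pip 2.0207446114699823 0.04496878587704534
0.03 [array([-18.4,  66.1]), array([18.5, 66.4]), array([-18.1,  75.6]), array([18.4, 75.9])]
0.036 [array([-17.9,  66.5]), array([18.1, 66.8]), array([-17.6,  75.8]), array([18. , 76.1])]
0.042 [array([-17.3,  66.9]), array([17.7, 67.2]), array([-17.1,  76. ]), array([17.6, 76.2])]
[-14.7  61.1]
[23.  66.1]
```

Call:
{"name": "play_rows", "arguments": {"targets": [[[0.7,0,0,0,0,0,0.25],[0.7,0,0,0,0,0,0.1]]]}}

```text
t: 24.8
eef_pos: [0.5507, -0.1122, 0.0601]
eef_rot: [0.982, 0.189, -0.002, -0.001]
wrist_force: [-7.9, -0.6, 3.1]
grip_width: 0.0421
```

```bash
python3 -c "
from h import *
s=st();print(s['joint_efforts'][6])"
```

```text
t24.80 p [ 0.5507 -0.1122  0.0601] yaw -1.1912 tilt [-0.0032  0.0007] w 0.0421 F [-7.86 -0.61  3.06] M [0.031 1.625 0.474] q [-0.08  0.36  0.23  1.82 -0.1   0.97 -0.99]
-0.44318622909486294
```

Call:
{"name": "play_rows", "arguments": {"targets": [[[0.7,0,0,0,0,0,0.15]]]}}

```text
t: 24.9
eef_pos: [0.5507, -0.1122, 0.0601]
eef_rot: [0.983, 0.183, -0.002, -0.001]
wrist_force: [-7.7, -0.8, 3.2]
grip_width: 0.0426
```

```bash
python3 -c "
from h import *
s=st();print(s['joint_efforts'][6])"
```

```text
t24.90 p [ 0.5507 -0.1122  0.0601] yaw -1.2028 tilt [-0.0032  0.0007] w 0.0426 F [-7.67 -0.83  3.24] M [-0.021  1.581  0.537] q [-0.08  0.36  0.24  1.82 -0.1   0.97 -1.  ]
-0.16447837930172682
```

Call:
{"name": "play_rows", "arguments": {"targets": [[[0.7,0,0,0,0,0,-0.25],[0.7,0,0,0,0,0,0]]]}}

```text
t: 25.1
eef_pos: [0.5508, -0.1122, 0.0601]
eef_rot: [0.981, 0.193, -0.001, -0.001]
wrist_force: [-8.3, 0.5, 3.9]
grip_width: 0.0422
```

```bash
python3 -c "
from h import *
rd(14)"
```

```text
t25.80 Mz -0.1641 sd 0.031 mean [-0.1641 -1.1835 -7.4876  0.7659  3.4008  0.0421 -0.9859  0.169   0.0927
  1.5521] [ 0.5507 -0.1122  0.0601]
```

Call:
{"name": "play_rows", "arguments": {"targets": [[[0.7,0,0,0,0,0,0.25],[0.7,0,0,0,0,0,0.25]]]}}

```text
t: 26.0
eef_pos: [0.5507, -0.1121, 0.0601]
eef_rot: [0.985, 0.173, -0.002, -0.001]
wrist_force: [-7.8, 0.1, 3.0]
grip_width: 0.0421
```

```bash
python3 -c "
from h import *
s=st();print(s['joint_efforts'][6])"
```

```text
t26.00 p [ 0.5507 -0.1121  0.0601] yaw -1.2232 tilt [-0.0033  0.0007] w 0.0421 F [-7.75  0.14  2.96] M [0.087 1.59  0.403] q [-0.08  0.36  0.24  1.82 -0.1   0.97 -1.02]
-0.06339043378829956
```

Call:
{"name": "play_rows", "arguments": {"targets": [[[0.7,0,0,0,0,0,0.25]]]}}

```text
t: 26.1
eef_pos: [0.5507, -0.1121, 0.0601]
eef_rot: [0.987, 0.163, -0.002, -0.001]
wrist_force: [-8.2, -0.6, 3.4]
grip_width: 0.0419
```

```bash
python3 -c "
from h import *
s=st();print(s['joint_efforts'][6])"
```

```text
t26.10 p [ 0.5507 -0.1121  0.0601] yaw -1.2432 tilt [-0.0033  0.0007] w 0.0419 F [-8.19 -0.58  3.37] M [0.043 1.575 0.499] q [-0.09  0.36  0.24  1.82 -0.1   0.97 -1.04]
-0.10364657733589411
```

Call:
{"name": "play_rows", "arguments": {"targets": [[[0.7,0,0,0,0,0,-0.25],[0.7,0,0,0,0,0,0]]]}}

```text
t: 26.3
eef_pos: [0.5507, -0.1122, 0.0601]
eef_rot: [0.985, 0.173, -0.001, -0.001]
wrist_force: [-7.4, 0.6, 2.8]
grip_width: 0.042
```

```bash
python3 -c "
from h import *
rd(20)"
```

```text
t27.30 Mz -0.1467 sd 0.022 mean [-0.1467 -1.2235 -7.6676  0.5215  3.3923  0.0422 -1.0236  0.1501  0.1009
  1.5763] [ 0.5507 -0.1122  0.0601]
```

Call:
{"name": "play_rows", "arguments": {"targets": [[[0.7,0,0,0,0,0,0.25],[0.7,0,0,0,0,0,0.25],[0.7,0,0,0,0,0,0.25]]]}}

```text
t: 27.6
eef_pos: [0.5507, -0.1121, 0.0601]
eef_rot: [0.99, 0.143, -0.002, -0.001]
wrist_force: [-7.5, 0.1, 3.6]
grip_width: 0.0424
```

```bash
python3 -c "
from h import *
s=st();print(s['joint_efforts'][6])"
```

```text
t27.60 p [ 0.5507 -0.1121  0.0601] yaw -1.2830 tilt [-0.0034  0.0008] w 0.0424 F [-7.46  0.15  3.65] M [0.091 1.604 0.534] q [-0.09  0.36  0.25  1.82 -0.11  0.97 -1.08]
-0.1533805439248681
```

Call:
{"name": "play_rows", "arguments": {"targets": [[[0.7,0,0,0,0,0,0.25]]]}}

```text
t: 27.7
eef_pos: [0.5507, -0.112, 0.0601]
eef_rot: [0.991, 0.134, -0.002, -0.001]
wrist_force: [-8.7, 0.3, 2.8]
grip_width: 0.0423
```

```bash
python3 -c "
from h import *
s=st();print(s['joint_efforts'][6])"
```

```text
t27.70 p [ 0.5507 -0.112   0.0601] yaw -1.3030 tilt [-0.0034  0.0008] w 0.0423 F [-8.68  0.25  2.81] M [0.111 1.653 0.597] q [-0.09  0.36  0.25  1.82 -0.11  0.97 -1.1 ]
-0.1782561605796218
```

Call:
{"name": "play_rows", "arguments": {"targets": [[[0.7,0,0,0,0,0,-0.25],[0.7,0,0,0,0,0,0]]]}}

```text
t: 27.9
eef_pos: [0.5507, -0.1121, 0.0601]
eef_rot: [0.99, 0.144, -0.002, -0.001]
wrist_force: [-7.6, 0.9, 3.9]
grip_width: 0.0417
```

```bash
python3 -c "
from h import *
rd(18)"
```

```text
t28.80 Mz -0.0900 sd 0.030 mean [-0.09   -1.2833 -8.1074  0.7493  3.6387  0.0422 -1.08    0.0911  0.1427
  1.5846] [ 0.5506 -0.112   0.06  ]
```

At-rest readings now give about 8 N: Mz is up 0.10 and joint 7 effort changed by 0.097, both ÷ 0.012. Geometry gives about 7–8 N and the turning torque about 9–12 N. Releasing and retreating.

Call:
{"name": "play_rows", "arguments": {"targets": [[[-1,0,0,0,0,0,0],[-1,0,0,0,0,0,0],[-1,0,0,0,0,0,0],[-1,0,0,0,0,0,0],[-1,0,0,0,0,0,0]]]}}

```text
t: 29.3
eef_pos: [0.5524, -0.1126, 0.0609]
eef_rot: [0.99, 0.143, 0.0, 0.0]
wrist_force: [-0.4, 0.1, 0.1]
grip_width: 0.0854
```

Call:
{"name": "play_rows", "arguments": {"targets": [[[-1,0,0,-0.5,0,0,0],[-1,0,0,-1,0,0,0],[-1,0,0,-1,0,0,0],[-1,0,0,-1,0,0,0],[-1,0,0,-1,0,0,0]]]}}

```text
t: 29.8
eef_pos: [0.5522, -0.1128, 0.1755]
eef_rot: [0.99, 0.143, 0.001, 0.0]
wrist_force: [-0.3, 0.5, -0.3]
grip_width: 0.0855
```

Call:
{"name": "play_rows", "arguments": {"targets": [[[-1,0,0,-1,0,0,-0.9],[-1,0,0,-1,0,0,-0.9],[-1,0,0,-0.5,0,0,-0.9],[-1,0,0,0,0,0,-0.9],[-1,0,0,0,0,0,0]]]}}

```text
t: 30.3
eef_pos: [0.5524, -0.1128, 0.2372]
eef_rot: [0.959, 0.284, 0.001, 0.0]
wrist_force: [-0.6, -0.6, 0.1]
grip_width: 0.0853
```

Run:
```python
from h import *
st()
for n in('side','scene','wrist'): snap(n,n+'9')
A=cv2.resize(cv2.imread('pics/side9.png')[225:325,280:355],(375,500),interpolation=cv2.INTER_CUBIC)
B=cv2.resize(cv2.imread('pics/wrist9.png'),(400,300))
D=cv2.resize(cv2.imread('pics/scene9.png')[205:265,270:350],(400,300),interpolation=cv2.INTER_CUBIC)
C=np.zeros((600,800,3),np.uint8);C[:500,:375]=A;C[:300,400:]=B;C[300:,400:]=D
cv2.imwrite('pics/c9.png',C)
```

```text
t30.30 p [ 0.5524 -0.1128  0.2372] yaw -0.9950 tilt [ 0.0017 -0.    ] w 0.0853 F [-0.55 -0.57  0.12] M [-0.026  0.053 -0.004] q [-0.09  0.19  0.24  1.63 -0.05  1.32 -0.84]
```

View pics/c9.png

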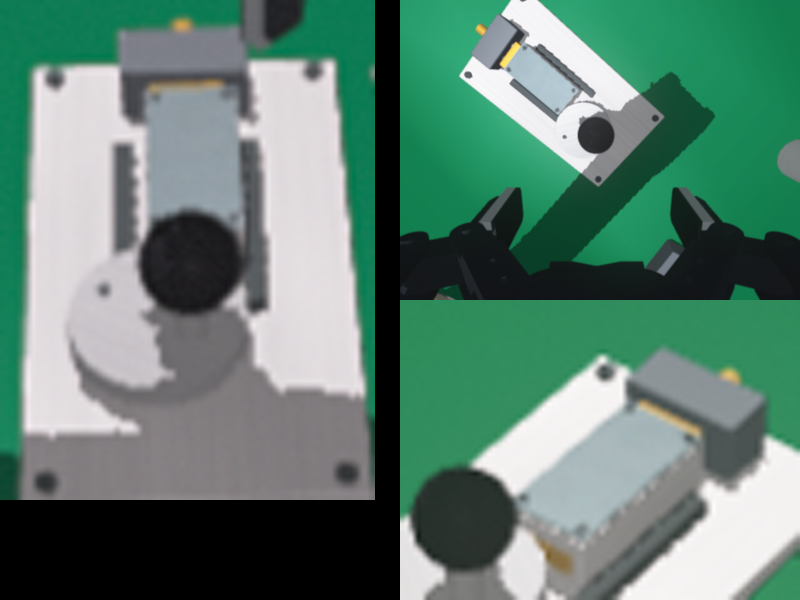

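```bash
python3 -c "
from h import *
c=load('side9')
p=atz(c,280+104/5,225+290/5,.038)[:2]-[.5518,-.1112]
q=R.from_euler('z',.142).apply(np.r_[p,0]);a=np.arctan2(-q[0],-q[1]);print('pip',a,'front y',60-18*np.cos(a))
for x,y in[(147,87),(238,92)]: print((R.from_euler('z',.142).apply(np.r_[atz(c,280+x/5,225+y/5,.048)[:2]-[.562,-.042],0])[:2]*1000).round(1))
print(bot.finish_job())"
```

```text
pip 2.130398699177764 front y 69.55528675031783
[-17.4  68.8]
[25.5 63.8]
the job is handed in; nothing more can be done
None
```

The module is in the slot and clamped against the sprung contact at an estimated 8 N. I've handed the job in, and it reported no verdict.

- **Placing:** I took the grey-lidded module, not the blue look-alikes. I laid it between the rails and let go at about 8.6 s. The picture showed it lying flat and in line with the rails.
- **Clamping:** I gripped the ball level with its middle at 80 N and turned it clockwise in small steps, easing back to read each one. The cam ended at about 2.13 rad, and after I let go the mark on the disc still read 2.13.
- **Force readings:**

| Method | Estimate (N) |
|---|---|
| Wrist moment at rest | about 8.3 |
| Joint 7 torque at rest | about 8.1 |
| Geometry (contact face seen at y ≈ 66.5 mm) | about 7–8 |
| Torque while turning (single noisy samples) | about 9.5–12.7 |

- **Where the checks disagreed:** the turning torque came out higher than the other three, though still under 13 N. The at-rest moment also wandered by about 1–2 N before contact, and its last step rose about twice as steeply as expected. The last picture also puts the module's front corners about 5 mm apart along y (68.8 and 63.8 mm). That would be about 0.116 rad of skew, just inside the 0.12 limit. I read those corners off a coarse crop, and the module looks straight in the pictures, but I did not measure its angle more closely.
- **End state:** the arm was clear of everything with zero force at 30 s. I kept clear of the flask, screwdriver and adapter box throughout, but did not measure their positions again at the end.

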